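# Draw the rolling pin out from under the sliding tray of a cutlery organiser

## Task

I need the rolling pin that lies in the bottom of the cutlery organiser, under its sliding upper tray. Slide the upper tray all the way to one end (either one), then tilt the pin up through the gap and draw it out endways, without forcing it against the tray and without disturbing the wooden spoon, mug, jar or onion. Finish still holding the pin in the gripper, level and still, a hand's breadth (about 10 cm) above the organiser, so that I can take it from you.

Things in the scene. Friction and masses are not known exactly. Their poses are not given: they have to be found in the camera images.
- organiser: Fixed open-topped cutlery organiser of light wood, 280 mm wide (its x), 436 mm long (its y), rim 54 mm above the worktop. Origin: centre of its underside. Walls 8 mm, floor 6 mm thick. A lengthwise divider (8 mm, top at 50 mm) makes two channels; one holds the rolling pin, the other a wooden spoon (which is which varies). A shallow upper tray lies across both on the rims.
- channel_near (a point): Centre of the floor of the channel nearer the robot (organiser's x = -68 mm), 6 mm above the worktop. The channel is 128 mm wide (x) and 420 mm long (y) inside.
- channel_far (a point): The same for the other channel (organiser's x = +68 mm).
- tray_slide (a joint): Slide of the upper tray along the organiser's y, in m: 0 = middle, +0.125 = stop at the +y end, -0.125 = stop at the -y end; at a stop a gap 250 mm long is left at the other end. Starts anywhere between -0.08 and 0.08. Resists with about 2 N plus 6 N per m/s, stays where left, cannot be lifted or turned.
- tray: The upper tray, 170 mm long (organiser's y) and as wide as the organiser, 32 mm high. Origin: centre of its underside, 54 mm above the worktop (48 mm above the channel floors); its inner floor is at 60 mm, its walls' top at 86 mm. Fixed in it: steel pastry cutters (22 mm high, the largest 48 mm across) in its middle and at one side, two teaspoons and a pencil in the side compartments.
- tray_wall_left (a point): Middle of the top edge of the upper tray's end wall at its +y end, 86 mm above the worktop. The wall is 8 mm thick and can be pinched from above or pushed: inside it the tray's middle compartment, 102 mm wide, is empty for 50 mm.
- tray_wall_right (a point): The same at the tray's -y end, 162 mm from the other.
- pin: Plain wooden rolling pin without handles, 320 mm long, 32 mm diameter over the middle 150 mm, tapering to 20 mm at both ends, about 0.2 kg (varies). Origin: its centre, on its axis; its length is its y axis. Lies loose on the floor of one channel, axis 22 mm above the worktop, nearly parallel to the organiser's y; it is longer than the gap.
- pin_end_a (a point): Centre of the end face of the rolling pin at its +y end.
- pin_end_b (a point): Centre of the end face of the rolling pin at its -y end.
- wooden_spoon: Wooden spoon, 338 mm long (its x), 52 mm wide, 15 mm high, lying loose in the organiser's other channel. Origin: centre of its underside. To be left alone.
- mug: Blue-grey mug, 94 mm tall, standing at the right. Origin: centre of its underside. To be left alone.
- jar: Glass jar with black lid, 63 mm diameter, 94 mm tall, standing at the right. Origin: centre of its underside. To be left alone.
- onion: Onion, about 88 mm across and 94 mm tall, on the chopping board at the left. Origin: its underside. To be left alone.

How it is judged:
On the way, in this order (a step that is already met when the one before it is completed fails the run):
1. the upper tray is slid to one end, within 10 mm of its stop ((value of joint tray_slide above 0.115 m or value of joint tray_slide below -0.115 m)), for 0.2 s.
2. the rolling pin is gripped and tilted by 8 degrees or more (contact force between the fingers and pin above 1 N and (angle between pin's own y axis and vertical below 1.43 rad or angle between pin's own y axis and vertical above 1.71 rad)), for 0.1 s.
At the end, for the whole second after the job is handed in: The pin is held in the gripper, still, touching nothing else, level within 15 degrees, both ends 150 mm or more above the worktop (64 mm over the tray's rim), its centre within 250 mm sideways of the organiser's; the tray is still within 20 mm of its end stop (contact force between the fingers and pin above 2 N and contact force between pin and organiser below 0.1 N and height (world z) of each of pin_end_a, pin_end_b above 0.15 m and angle between pin's own y axis and vertical between 1.31 and 1.83 rad and horizontal distance between pin and organiser below 0.25 m and linear speed of pin below 0.03 m/s and angular speed of pin below 0.2 rad/s and (value of joint tray_slide above 0.105 m or value of joint tray_slide below -0.105 m)); the arm keeps its last pose, push and grip.
It fails at once if the rolling pin is forced against the upper tray (more than 20 N) (contact force between pin and tray above 20 N).
It fails at once if the wooden spoon, mug, jar or onion is moved by more than 30 mm (distance of any of wooden_spoon, mug, jar, onion from where it was at the start of the episode above 0.03 m).
It also fails if it takes over 54 s, if anything falls off the work surface, if the arm or the gripper's body presses on something with over 40 N, if the wrist force passes 120 N, or if a joint passes its speed limit or range.

## Robot

A 6-joint arm with a two-finger parallel gripper is mounted at the origin on a cart in front of the work surface, level with it; the furniture and walls round the work are solid. World frame = base frame: x ahead of the robot, y to its left, z up, the work surface at z = 0. Lengths are in m, angles in rad, forces in N, time in s.
With the tool pointing down it reaches from about 0.3 to 0.775 m from the base axis. Payload 14.6 kg.
Tool frame: the origin (TCP) lies midway between the tips of the shut fingers; the grasp point (between the pads) lies 19 mm behind it; z points along the fingers, y is the line along which they close (so a half turn about z gives the same grasp; the last joint's range is limited). The gripper opens to 94 mm and grips with 3 to 60 N. Pads are 16 mm wide; open, the fingers measure 119 mm over their backs; the gripper's body (75 mm by 177 mm) begins 78 mm behind the grasp point.
Start: joints at [1.146, 0.3, 1.521, -0, 1.321, -0.067], TCP at [0.193, 0.515, 0.205] pointing down, gripper open.
Joint ranges: [-3.03, 3.03], [-0.79, 2.21], [0.23, 2.52], [-1.04, 4.18], [0, 3.07], [-2.55, 2.55]. Speed limits (rad/s): [2.22, 2.22, 2.57, 3.14, 3.14, 3.14].

## Interface

Orientations are given as a rotation vector (axis times angle).
In Python, from cell import robot gives the robot as it stands.
- The arm moves only by the shell command python3 -m creep 'ROWS' [FORCE]. ROWS is JSON, a list of rows, each an object of numbers: "fingers": the finger opening in m, from 0 to 0.094; "x", "y", "z": the shift along the tool's x, y, z in m; "roll": the turn about the tool's z in degrees. In form: [{"fingers": .., "x": .., "y": .., "z": .., "roll": ..}, ...]. A call has 1 to 12 rows; each row is the pose to reach, as a shift and turn from the pose commanded when the call began, along the tool's axes at that moment; what a row does not reach only later rows make up. A row lasts 1/12 s, in which the tool goes at most 41.7 mm and 7.16 degrees, less where a joint would pass 70% of its speed; a pose out of reach is approached as far as the arm can. A call with a gripper value outside its range is refused whole. The fingers move at their own pace and stop on an object; FORCE is the grip in N (left out, the last holds). Time passes only in rows, so rows that repeat a pose let the fingers close. It gives the time, the measured TCP pose, the force, the opening and the grip force at its end, in the units of the state.
- robot.get_obs(): the state, without advancing time (a new reading comes with each control period).
- robot.capture(name): name is "scene" or "top"; returns a dict with "img" (400x640x3 uint8, red, green, blue), "camera_matrix" (3x3 intrinsics, pixels), "k1" (the pictures are not rectified: a ray, as slopes to the right and down, at radius r is drawn at 1 + k1 r^2 times it, then the intrinsics apply), "T" (4x4, takes a point from camera to world coordinates). Camera axes: x right, y up, looking along -z (the intrinsics and any distortion apply to the point x, -y, -z); pixel columns grow to the right and rows downward; lengths in m; the calibration is good to about 2 mm. A picture is of the moment at which its call begins. There is no depth.
- robot.sign_off(): hands the job in; it is judged then, once.
Trained networks look in the newest picture that a camera, given by its name, has taken for a name from the list of things; names that differ only in an ending like _2 or _b are one class to them, and where a whole thing is asked for, a point or a joint stands for the part that bears it (a point fixed in the world has none). Each returns a list of dicts, best first, with "confidence" (0 to 1); they miss things now and then, are a little off and sometimes report something else, mostly with a low value. They report only what shows in the picture. A call takes as long as a camera call.
- robot.silhouettes(label, camera): "mask" (400x640 bool, what is visible of it) and "at" ([column, row] in pixels, amid what is visible of it).
- robot.place_of(label, camera): "at" ([column, row] in pixels: a listed point, or the origin of a listed thing).
The state is a dict: "clock": time; "q": joint angles; "qvel": joint speeds; "effort": joint torques, N m; "eef_pos": TCP position; "orientation": TCP orientation; "ft_force": force on the tool from outside, world axes, zero at the start; "ft_torque": the same for the moment, N m; "opening": finger opening in m; "grip_force": force on a finger pad.
Only numpy, scipy, OpenCV 4.12 (cv2) and the standard library are available. Lean on these libraries where they do the work, as an engineer would, in place of code of your own. Each camera call takes 0.05 s, during which the arm holds its last target. There are 200 camera calls.

## Working session

There is one attempt and no reset: what is moved stays moved. The work goes in short steps, Python scripts to look and compute and a shell command to move; the robot and the scene stay as the last step left them, time stands still between calls to the robot, and variables do not carry over. Pictures are saved under pics/ and viewed, at most 10 in all, crops included, and the job is handed in when it is done.

```bash
mkdir -p pics; cat > h.py <<'E'
import numpy as np, cv2
from cell import robot
from scipy.spatial.transform import Rotation as R
def cap(n,save=None):
    c=robot.capture(n)
    if save: cv2.imwrite('pics/'+save,c['img'][:,:,::-1])
    return c
def ray(c,p):
    K=np.array(c['camera_matrix']);k=c['k1']
    d=np.array([(p[0]-K[0,2])/K[0,0],(p[1]-K[1,2])/K[1,1]]);u=d.copy()
    for _ in range(30): u=d/(1+k*(u@u))
    T=np.array(c['T']);v=T[:3,:3]@np.array([u[0],-u[1],-1]);return T[:3,3],v
def atz(c,p,z):
    o,v=ray(c,p);return o+v*(z-o[2])/v[2]
def proj(c,P):
    T=np.array(c['T']);q=T[:3,:3].T@(np.array(P)-T[:3,3]);u=np.array([q[0],-q[1]])/-q[2]
    u=u*(1+c['k1']*(u@u));K=np.array(c['camera_matrix']);return [K[0,0]*u[0]+K[0,2],K[1,1]*u[1]+K[1,2]]
E
cat > a.py <<'E'
from h import *
np.set_printoptions(precision=3,suppress=True)
Z=dict(organiser=0,channel_near=.006,channel_far=.006,tray=.054,tray_wall_left=.086,tray_wall_right=.086,pin=.022,pin_end_a=.022,pin_end_b=.022,wooden_spoon=.006,mug=0,jar=0,onion=.02)
for n in ['top','scene']:
    c=cap(n,n+'0.png');print(n,np.array(c['T'])[:3,3])
    for l,z in Z.items():
        for d in robot.place_of(l,n)[:2]:
            print(l,round(d['confidence'],2),np.round(d['at']),atz(c,d['at'],z))
    for d in robot.silhouettes('pin',n)[:2]: print('pinmask',d['confidence'],d['mask'].sum(),atz(c,d['at'],.022))
o=robot.get_obs();print({k:np.round(v,3) for k,v in o.items()},R.from_rotvec(o['orientation']).as_matrix())
E
python3 a.py
```

```text
top [0.346 0.007 1.193]
organiser 0.92 [325. 189.] [ 0.581 -0.008  0.   ]
channel_far 0.44 [327. 188.] [ 0.583 -0.014  0.006]
tray 0.93 [323. 191.] [ 0.563 -0.     0.054]
tray_wall_left 0.8 [303. 187.] [0.567 0.061 0.086]
tray_wall_right 0.76 [355. 189.] [ 0.566 -0.099  0.086]
pin 0.16 [178. 165.] [0.645 0.489 0.022]
pin_end_a 0.89 [369. 218.] [ 0.483 -0.154  0.022]
pin_end_a 0.78 [274. 216.] [0.481 0.157 0.022]
pin_end_b 0.89 [369. 218.] [ 0.483 -0.154  0.022]
pin_end_b 0.78 [274. 216.] [0.481 0.157 0.022]
mug 0.86 [460. 210.] [ 0.521 -0.46   0.   ]
jar 0.75 [467. 179.] [ 0.627 -0.49   0.   ]
onion 0.94 [178. 162.] [0.656 0.487 0.02 ]
pinmask 0.91 325 [0.49  0.1   0.022]
scene [ 0.18 -0.63  1.29]
organiser 0.96 [325. 215.] [ 0.56  -0.001  0.   ]
channel_far 0.63 [327. 214.] [ 0.562 -0.005  0.006]
channel_far 0.53 [329. 209.] [0.578 0.01  0.006]
tray 0.61 [329. 209.] [ 0.565 -0.016  0.054]
tray_wall_left 0.63 [316. 183.] [0.567 0.077 0.086]
tray_wall_right 0.71 [339. 223.] [ 0.555 -0.09   0.086]
tray_wall_right 0.43 [328. 261.] [ 0.462 -0.184  0.086]
pin_end_a 0.75 [284. 187.] [0.484
[... 213 characters left out ...]
 [328. 218.] [ 0.561 -0.015  0.   ]
jar 0.88 [428. 325.] [ 0.633 -0.479  0.   ]
onion 0.56 [279. 106.] [0.643 0.496 0.02 ]
pinmask 0.81 267 [ 0.496 -0.097  0.022]
{'clock': np.float64(1.5), 'q': array([ 1.146,  0.3  ,  1.521, -0.   ,  1.321, -0.067]), 'qvel': array([ 0.   , -0.001,  0.001, -0.002,  0.001, -0.001]), 'effort': array([ -0.001, -53.166, -35.291,   0.071,   0.021,  -0.   ]), 'eef_pos': array([0.193, 0.515, 0.205]), 'orientation': array([-0.559, -3.091,  0.   ]), 'ft_force': array([ 0.   , -0.357, -0.036]), 'ft_torque': array([0.011, 0.007, 0.011]), 'grip_force': np.float64(0.0), 'opening': np.float64(0.094)} [[-0.937  0.35  -0.   ]
 [ 0.35   0.937 -0.   ]
 [ 0.    -0.    -1.   ]]
```

View pics/top0.png

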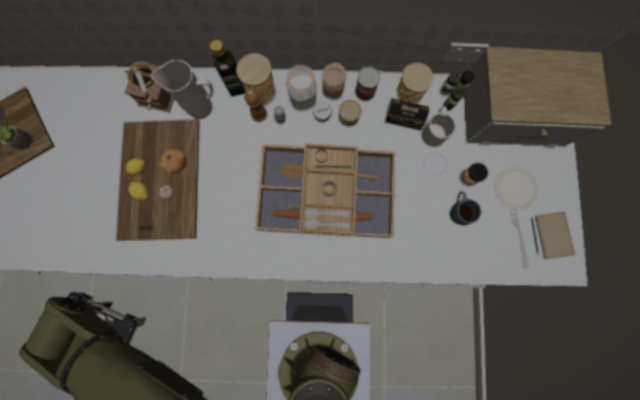

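View pics/scene0.png

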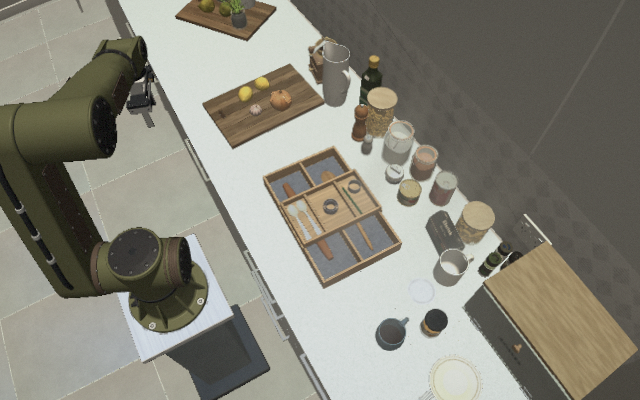

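The pin is in the near channel, ends at about (274,216) and (369,218) in the top view. The spoon is in the far channel and the tray is near the middle. Next I'll get the organiser's pose and the pin's line from the masks.

```bash
cat > b.py <<'E'
from h import *
np.set_printoptions(precision=3,suppress=True)
def fit(l,n,c,z):
    for d in robot.silhouettes(l,n)[:2]:
        ys,xs=np.nonzero(d['mask'])
        P=np.array([atz(c,p,z)[:2] for p in zip(xs,ys)]).astype(np.float32)
        (cx,cy),(w,h),a=cv2.minAreaRect(P)
        print(n,l,round(d['confidence'],2),len(P),'rect',np.array([cx,cy,w,h,a]), 'y',P[:,1].min(),P[:,1].max())
for n in ['top','scene']:
    c=cap(n)
    fit('organiser',n,c,.054);fit('tray',n,c,.086);fit('pin',n,c,.025)
E
python3 b.py
```

```text
top organiser 0.94 11464 rect [ 0.572 -0.011  0.437  0.301 87.804] y -0.23259883 0.21163844
top tray 0.81 4891 rect [ 0.568 -0.015  0.173  0.286 88.068] y -0.10527148 0.07391036
top pin 0.7 282 rect [ 0.493  0.002  0.309  0.027 89.869] y -0.15219031 0.15681559
top pin 0.61 11405 rect [ 0.577 -0.011  0.451  0.307 88.427] y -0.23837031 0.21378244
scene organiser 0.68 10632 rect [ 0.569 -0.016  0.461  0.303 87.928] y -0.24666189 0.2138691
scene tray 0.81 4319 rect [ 0.564 -0.024  0.183  0.282 88.546] y -0.11659735 0.070023395
scene tray 0.31 10547 rect [ 0.56  -0.034  0.446  0.297 88.353] y -0.2559546 0.18953048
scene pin 0.67 272 rect [ 0.49   0.003  0.322  0.028 88.669] y -0.15741791 0.1642297
```

```bash
python3 -m creep '[{"fingers":0,"x":-0.488,"y":-0.229,"z":0.07,"roll":71.5},{"fingers":0,"x":-0.488,"y":-0.229,"z":0.07,"roll":71.5},{"fingers":0,"x":-0.488,"y":-0.229,"z":0.07,"roll":71.5},{"fingers":0,"x":-0.488,"y":-0.229,"z":0.07,"roll":71.5},{"fingers":0,"x":-0.488,"y":-0.229,"z":0.07,"roll":71.5},{"fingers":0,"x":-0.488,"y":-0.229,"z":0.07,"roll":71.5},{"fingers":0,"x":-0.488,"y":-0.229,"z":0.07,"roll":71.5},{"fingers":0,"x":-0.488,"y":-0.229,"z":0.07,"roll":71.5},{"fingers":0,"x":-0.488,"y":-0.229,"z":0.07,"roll":71.5},{"fingers":0,"x":-0.488,"y":-0.229,"z":0.07,"roll":71.5},{"fingers":0,"x":-0.488,"y":-0.229,"z":0.07,"roll":71.5},{"fingers":0,"x":-0.488,"y":-0.229,"z":0.07,"roll":71.5}]'
cat > s.py <<'E'
from h import *
o=robot.get_obs();M=R.from_rotvec(o['orientation']).as_matrix()
print(np.round(o['clock'],2),np.round(o['eef_pos'],4),'F',np.round(o['ft_force'],2),'op',o['opening'],o['grip_force'],'az y',np.degrees(np.arctan2(M[1,1],M[0,1])),'x',np.round(M[:,0],3),'q6',o['q'][5])
E
python3 s.py
```

```text
clock: 2.9
eef_pos: [0.5405, 0.1588, 0.1409]
orientation: [2.261, 2.181, 0.0]
ft_force: [1.0, 0.8, 0.5]
opening: 0.0174
grip_force: 0.0
2.9 [0.5405 0.1588 0.1409] F [0.98 0.8  0.47] op 0.017440640967112935 0.0 az y -2.0585221887145897 x [0.036 0.999 0.   ] q6 0.25672778916407907
```

```bash
python3 -m creep '[{"fingers":0,"x":-0.03,"y":0.03,"z":0.03},{"fingers":0,"x":-0.03,"y":0.03,"z":0.073},{"fingers":0,"x":-0.03,"y":0.03,"z":0.073},{"fingers":0,"x":-0.03,"y":0.03,"z":0.073},{"fingers":0,"x":-0.03,"y":0.03,"z":0.073}]'; python3 s.py
python3 -m creep '[{"fingers":0,"x":-0.02},{"fingers":0,"x":-0.04},{"fingers":0,"x":-0.055},{"fingers":0,"x":-0.07},{"fingers":0,"x":-0.085},{"fingers":0,"x":-0.10},{"fingers":0,"x":-0.115},{"fingers":0,"x":-0.13},{"fingers":0,"x":-0.14},{"fingers":0,"x":-0.15}]'; python3 s.py
```

```text
2.9 [0.5405 0.1588 0.1409] F [0.98 0.8  0.47] op 0.017440640967112935 0.0 az y -2.0585221887145897 x [0.036 0.999 0.   ] q6 0.25672778916407907
2.9 [0.5405 0.1588 0.1409] F [0.98 0.8  0.47] op 0.017440640967112935 0.0 az y -2.0585221887145897 x [0.036 0.999 0.   ] q6 0.25672778916407907invalid input
invalid input
```

```bash
python3 -m creep '[{"fingers":0,"x":-0.03,"y":0.03,"z":0.03,"roll":0},{"fingers":0,"x":-0.03,"y":0.03,"z":0.073,"roll":0},{"fingers":0,"x":-0.03,"y":0.03,"z":0.073,"roll":0},{"fingers":0,"x":-0.03,"y":0.03,"z":0.073,"roll":0},{"fingers":0,"x":-0.03,"y":0.03,"z":0.073,"roll":0}]' && python3 -m creep '[{"fingers":0,"x":-0.02,"y":0,"z":0,"roll":0},{"fingers":0,"x":-0.04,"y":0,"z":0,"roll":0},{"fingers":0,"x":-0.055,"y":0,"z":0,"roll":0},{"fingers":0,"x":-0.07,"y":0,"z":0,"roll":0},{"fingers":0,"x":-0.085,"y":0,"z":0,"roll":0},{"fingers":0,"x":-0.10,"y":0,"z":0,"roll":0},{"fingers":0,"x":-0.115,"y":0,"z":0,"roll":0},{"fingers":0,"x":-0.13,"y":0,"z":0,"roll":0},{"fingers":0,"x":-0.14,"y":0,"z":0,"roll":0},{"fingers":0,"x":-0.15,"y":0,"z":0,"roll":0}]'; python3 s.py
```

```text
clock: 3.32
eef_pos: [0.5681, 0.1305, 0.0692]
orientation: [-2.259, -2.183, -0.0]
ft_force: [-0.2, 0.9, 1.3]
opening: 0.0007
grip_force: 0.0
clock: 4.15
eef_pos: [0.5638, -0.0199, 0.0703]
orientation: [2.257, 2.182, 0.004]
ft_force: [0.4, 3.2, 2.4]
opening: 0.0006
grip_force: 1.4
4.15 [ 0.5638 -0.0199  0.0703] F [0.44 3.16 2.4 ] op 0.0005944869197999835 1.3742255419492722 az y -1.9334338043006944 x [0.034 0.999 0.   ] q6 -0.06679287080153436
```

```bash
python3 -m creep '[{"fingers":0,"x":-0.005,"y":0,"z":0,"roll":0},{"fingers":0,"x":-0.010,"y":0,"z":0,"roll":0},{"fingers":0,"x":-0.013,"y":0,"z":0,"roll":0},{"fingers":0,"x":-0.016,"y":0,"z":0,"roll":0},{"fingers":0,"x":-0.016,"y":0,"z":0,"roll":0}]'; python3 -m creep '[{"fingers":0,"x":-0.003,"y":0,"z":0,"roll":0},{"fingers":0,"x":-0.005,"y":0,"z":0,"roll":0},{"fingers":0,"x":-0.005,"y":0,"z":0,"roll":0}]';python3 s.py
```

```text
clock: 4.57
eef_pos: [0.5623, -0.0366, 0.068]
orientation: [-2.26, -2.182, 0.001]
ft_force: [-0.7, -0.3, -0.1]
opening: 0.0008
grip_force: 0.0
clock: 4.82
eef_pos: [0.5622, -0.0404, 0.0679]
orientation: [-2.259, -2.181, -0.001]
ft_force: [-0.1, 9.7, 1.2]
opening: 0.0005
grip_force: 4.5
4.82 [ 0.5622 -0.0404  0.0679] F [-0.14  9.72  1.23] op 0.0005342895542315703 4.4990926422178745 az y -1.990330391286041 x [0.035 0.999 0.002] q6 -0.10367957353347411
```

```bash
python3 -m creep '[{"fingers":0.06,"x":0.01,"y":0,"z":-0.0,"roll":0},{"fingers":0.06,"x":0.04,"y":0,"z":-0.02,"roll":0},{"fingers":0.06,"x":0.08,"y":-0.02,"z":-0.06,"roll":0},{"fingers":0.06,"x":0.12,"y":-0.04,"z":-0.06,"roll":0},{"fingers":0.06,"x":0.16,"y":-0.07,"z":-0.06,"roll":0},{"fingers":0.06,"x":0.20,"y":-0.07,"z":-0.06,"roll":0},{"fingers":0.06,"x":0.24,"y":-0.07,"z":-0.06,"roll":0},{"fingers":0.06,"x":0.24,"y":-0.07,"z":-0.06,"roll":0},{"fingers":0.06,"x":0.24,"y":-0.07,"z":-0.06,"roll":0}]'
python3 b.py; python3 - <<'E'
from h import *
for n,z in [('top',0),('scene',0)]:
    c=cap(n)
    for l,z in [('pin_end_a',.022),('tray_wall_left',.086),('tray_wall_right',.086)]:
        for d in robot.place_of(l,n)[:2]: print(n,l,round(d['confidence'],2),np.round(atz(c,d['at'],z),3))
    im=c['img'][120:280,230:430]; cv2.imwrite(f'pics/{n}1.png',cv2.resize(im,None,fx=3,fy=3,interpolation=cv2.INTER_CUBIC)[:,:,::-1])
i=[cv2.imread(f'pics/{n}1.png') for n in ('top','scene')]
cv2.imwrite('pics/both1.png',cv2.resize(np.hstack(i),(800,320)))
E
python3 s.py
```

```text
clock: 5.57
eef_pos: [0.4998, 0.2048, 0.1281]
orientation: [2.255, 2.187, 0.0]
ft_force: [-0.0, -0.7, -0.4]
opening: 0.0568
grip_force: 0.0
top organiser 0.89 10549 rect [ 0.573 -0.011  0.433  0.3   88.436] y -0.22964747 0.20379414
top organiser 0.19 596 rect [ 0.489  0.055  0.203  0.031 89.151] y -0.046940293 0.15627138
top tray 0.61 4953 rect [ 0.566 -0.134  0.176  0.286 88.826] y -0.22303464 -0.04472853
top tray 0.38 739 rect [ 0.506 -0.445  0.093  0.098 58.613] y -0.49114418 -0.39240444
top pin 0.62 625 rect [ 0.493  0.057  0.212  0.032 89.144] y -0.048314992 0.16332312
scene organiser 0.74 10114 rect [ 0.569 -0.018  0.452  0.304 88.487] y -0.24542755 0.21012704
scene tray 0.93 4880 rect [ 0.561 -0.138  0.184  0.286 88.477] y -0.23286374 -0.046290554
scene pin 0.93 421 rect [0.492 0.074 0.033 0.184 0.099] y -0.01841664 0.16595647
top pin_end_a 0.86 [0.486 0.156 0.022]
top pin_end_a 0.7 [ 0.503 -0.004  0.022]
top tray_wall_left 0.76 [ 0.565 -0.055  0.086]
top tray_wall_right 0.69 [ 0.568 -0.215  0.086]
scene pin_end_a 0.79 [0.495 0.167 0.022]
scene tray_wall_left 0.8 [ 0.571 -0.048  0.086]
scene tray_wall_right 0.79 [ 0.564 -0.213  0.086]
6.37 [0.5007 0.201  0.1281] F [0.66 0.68 0.23] op 0.060047988566490546 0.0 az y -2.003608734048441 x [ 0.035  0.999 -0.   ] q6 0.3488076832528134
```

View pics/both1.png

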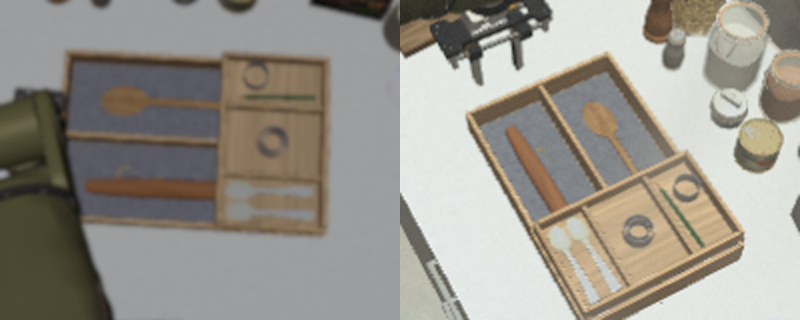

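The tray is at its -y stop, the spoon hasn't moved, and the pin's +y end is free in the gap. The pin's line is at x≈0.492. I'll grip it about 45 mm to the +y side of its centre.

```bash
python3 -m creep '[{"fingers":0.07,"x":-0.04,"y":-0.003,"z":0,"roll":0},{"fingers":0.07,"x":-0.08,"y":-0.003,"z":0,"roll":0},{"fingers":0.07,"x":-0.12,"y":-0.003,"z":0,"roll":0},{"fingers":0.07,"x":-0.153,"y":-0.003,"z":0,"roll":0},{"fingers":0.07,"x":-0.153,"y":-0.003,"z":0.03,"roll":0},{"fingers":0.07,"x":-0.153,"y":-0.003,"z":0.06,"roll":0},{"fingers":0.07,"x":-0.153,"y":-0.003,"z":0.085,"roll":0},{"fingers":0.07,"x":-0.153,"y":-0.003,"z":0.10,"roll":0},{"fingers":0.07,"x":-0.153,"y":-0.003,"z":0.11,"roll":0},{"fingers":0.07,"x":-0.153,"y":-0.003,"z":0.117,"roll":0},{"fingers":0.07,"x":-0.153,"y":-0.003,"z":0.117,"roll":0}]'
python3 -m creep '[{"fingers":0.02,"x":0,"y":0,"z":0,"roll":0},{"fingers":0.02,"x":0,"y":0,"z":0,"roll":0},{"fingers":0.02,"x":0,"y":0,"z":0,"roll":0},{"fingers":0.02,"x":0,"y":0,"z":0,"roll":0},{"fingers":0.02,"x":0,"y":0,"z":0,"roll":0},{"fingers":0.02,"x":0,"y":0,"z":0,"roll":0}]' 5; python3 s.py
```

```text
clock: 7.28
eef_pos: [0.4921, 0.0483, 0.0103]
orientation: [-2.259, -2.182, 0.001]
ft_force: [-0.1, -0.9, -0.1]
opening: 0.0696
grip_force: 0.0
clock: 7.78
eef_pos: [0.4925, 0.0482, 0.0113]
orientation: [2.26, 2.182, 0.001]
ft_force: [0.2, 0.1, 0.3]
opening: 0.0338
grip_force: 0.0
7.78 [0.4925 0.0482 0.0113] F [0.17 0.08 0.25] op 0.03379113532618019 0.0 az y -1.9965871564226636 x [ 0.035  0.999 -0.   ] q6 0.05851507416633907
```

```bash
python3 -m creep '[{"fingers":0.02,"x":0,"y":0,"z":0,"roll":0},{"fingers":0.02,"x":0,"y":0,"z":0,"roll":0},{"fingers":0.02,"x":0,"y":0,"z":0,"roll":0}]' 8; python3 -m creep '[{"fingers":0.02,"x":0.006,"y":0,"z":0,"roll":0},{"fingers":0.02,"x":0.014,"y":0,"z":0,"roll":0},{"fingers":0.02,"x":0.022,"y":0,"z":0,"roll":0},{"fingers":0.02,"x":0.028,"y":0,"z":0,"roll":0},{"fingers":0.02,"x":0.032,"y":0,"z":0,"roll":0},{"fingers":0.02,"x":0.032,"y":0,"z":0,"roll":0}]'; python3 - <<'E'
from h import *
for n in ('top','scene'):
    c=cap(n)
    for d in robot.place_of('pin_end_a',n)[:2]: print(n,round(d['confidence'],2),np.round(atz(c,d['at'],.022),3))
E
```

```text
clock: 8.03
eef_pos: [0.4924, 0.0483, 0.0112]
orientation: [2.26, 2.182, 0.0]
ft_force: [-0.3, 0.1, 3.9]
opening: 0.0314
grip_force: 8.0
clock: 8.53
eef_pos: [0.4936, 0.0817, 0.0113]
orientation: [2.259, 2.183, 0.001]
ft_force: [-0.3, 3.5, 5.0]
opening: 0.0313
grip_force: 8.0
top 0.48 [0.498 0.198 0.022]
```

```bash
python3 -m creep '[{"fingers":0.02,"x":-0.002,"y":0,"z":-0.003,"roll":0},{"fingers":0.02,"x":-0.002,"y":0,"z":-0.007,"roll":0},{"fingers":0.02,"x":-0.002,"y":0,"z":-0.011,"roll":0},{"fingers":0.02,"x":-0.002,"y":0,"z":-0.015,"roll":0},{"fingers":0.02,"x":-0.002,"y":0,"z":-0.018,"roll":0},{"fingers":0.02,"x":-0.002,"y":0,"z":-0.018,"roll":0}]'; python3 -m creep '[{"fingers":0.02,"x":0,"y":0,"z":-0.004,"roll":0},{"fingers":0.02,"x":0,"y":0,"z":-0.008,"roll":0},{"fingers":0.02,"x":0,"y":0,"z":-0.012,"roll":0},{"fingers":0.02,"x":0,"y":0,"z":-0.012,"roll":0}]'; python3 - <<'E'
from h import *
for n in ('top','scene'):
    c=cap(n)
    im=c['img'][120:280,230:430]; cv2.imwrite(f'pics/{n}2.png',cv2.resize(im,None,fx=3,fy=3,interpolation=cv2.INTER_CUBIC)[:,:,::-1])
i=[cv2.imread(f'pics/{n}2.png') for n in ('top','scene')]
cv2.imwrite('pics/both2.png',cv2.resize(np.hstack(i),(800,320)))
E
```

```text
clock: 9.23
eef_pos: [0.4937, 0.0783, 0.0298]
orientation: [2.26, 2.182, 0.001]
ft_force: [0.2, 0.5, 0.1]
opening: 0.0316
grip_force: 8.0
clock: 9.57
eef_pos: [0.4938, 0.0783, 0.0419]
orientation: [2.259, 2.182, 0.001]
ft_force: [0.4, 0.1, -0.7]
opening: 0.0313
grip_force: 8.0
```

View pics/both2.png

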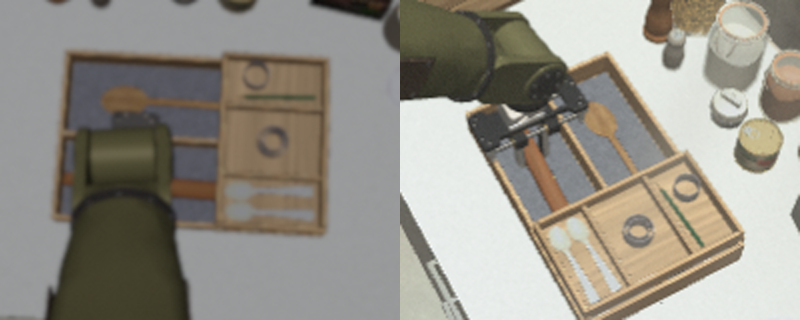

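```bash
python3 -m creep '[{"fingers":0.02,"x":0,"y":0,"z":-0.004,"roll":0},{"fingers":0.02,"x":0,"y":0,"z":-0.008,"roll":0},{"fingers":0.02,"x":0,"y":0,"z":-0.012,"roll":0},{"fingers":0.02,"x":0,"y":0,"z":-0.013,"roll":0},{"fingers":0.02,"x":0,"y":0,"z":-0.013,"roll":0}]';  python3 -m creep '[{"fingers":0.02,"x":0,"y":0,"z":0,"roll":0},{"fingers":0.02,"x":0,"y":0,"z":0,"roll":0},{"fingers":0.02,"x":0,"y":0,"z":0,"roll":0},{"fingers":0.02,"x":0,"y":0,"z":0,"roll":0}]' 55; cat > p.py <<'E'
# pin axis (tilt) from the scene mask: intersect with the vertical plane through the tool, x = tool x + .035*(y-tool y)
from h import *
import sys
o=robot.get_obs();t=np.array(o['eef_pos'])
c=cap('scene')
for d in robot.silhouettes('pin','scene')[:2]:
    ys,xs=np.nonzero(d['mask']); Q=[]
    nrm=np.array([1,-.035,0])
    for p in zip(xs,ys):
        a,v=ray(c,p);Q.append(a+v*((nrm@(t-a))/(nrm@v)))
    Q=np.array(Q); vx,vz,cx,cz=cv2.fitLine(Q[:,1:].astype(np.float32),cv2.DIST_HUBER,0,.01,.01).ravel()
    print(round(d['confidence'],2),len(Q),'tilt',np.degrees(np.arctan(vz/vx)),'y',Q[:,1].min(),Q[:,1].max(),'z',Q[:,2].min(),Q[:,2].max())
for d in robot.place_of('pin_end_a','scene')[:3]:
    a,v=ray(c,d['at']);print('end',round(d['confidence'],2),np.round(a+v*((nrm@(t-a))/(nrm@v)),3))
if len(sys.argv)>1: cv2.imwrite('pics/'+sys.argv[1],cv2.resize(c['img'][100:300,200:460],None,fx=3,fy=3)[:,:,::-1])
E
python3 p.py
```

```text
clock: 10.08
eef_pos: [0.4936, 0.0782, 0.0545]
orientation: [2.259, 2.182, 0.001]
ft_force: [0.6, -0.1, -1.5]
opening: 0.0316
grip_force: 8.0
clock: 10.42
eef_pos: [0.4933, 0.0782, 0.0539]
orientation: [-2.26, -2.182, 0.0]
ft_force: [0.1, 0.9, -0.9]
opening: 0.0308
grip_force: 55.0
0.87 357 tilt -45.54277 y -0.04519697928948674 0.10768815931903042 z -0.025831587065899386 0.137092974007049
```

```bash
python3 -m creep '[{"fingers":0.02,"x":0.005,"y":0,"z":-0.001,"roll":0},{"fingers":0.02,"x":0.012,"y":0,"z":-0.003,"roll":0},{"fingers":0.02,"x":0.02,"y":0,"z":-0.005,"roll":0},{"fingers":0.02,"x":0.03,"y":0,"z":-0.007,"roll":0},{"fingers":0.02,"x":0.04,"y":0,"z":-0.009,"roll":0},{"fingers":0.02,"x":0.045,"y":0,"z":-0.01,"roll":0},{"fingers":0.02,"x":0.045,"y":0,"z":-0.01,"roll":0}]'; python3 -m creep '[{"fingers":0.02,"x":0.005,"y":0,"z":-0.001,"roll":0},{"fingers":0.02,"x":0.012,"y":0,"z":-0.003,"roll":0},{"fingers":0.02,"x":0.02,"y":0,"z":-0.005,"roll":0},{"fingers":0.02,"x":0.03,"y":0,"z":-0.007,"roll":0},{"fingers":0.02,"x":0.04,"y":0,"z":-0.009,"roll":0},{"fingers":0.02,"x":0.05,"y":0,"z":-0.011,"roll":0},{"fingers":0.02,"x":0.06,"y":0,"z":-0.013,"roll":0},{"fingers":0.02,"x":0.065,"y":0,"z":-0.014,"roll":0},{"fingers":0.02,"x":0.065,"y":0,"z":-0.014,"roll":0}]'; python3 p.py p3.png
```

```text
clock: 11.15
eef_pos: [0.495, 0.1245, 0.0643]
orientation: [2.258, 2.184, 0.001]
ft_force: [0.4, -0.2, -1.8]
opening: 0.0306
grip_force: 55.0
clock: 11.9
eef_pos: [0.4973, 0.1893, 0.0783]
orientation: [2.258, 2.184, 0.001]
ft_force: [-0.3, -0.9, -1.5]
opening: 0.0307
grip_force: 55.0
0.74 594 tilt 4.0265474 y -0.024102500285064554 0.22729926031606185 z -0.012175354272061067 0.15980402498992108
end 0.9 [ 0.491  0.023 -0.033]
```

View pics/p3.png

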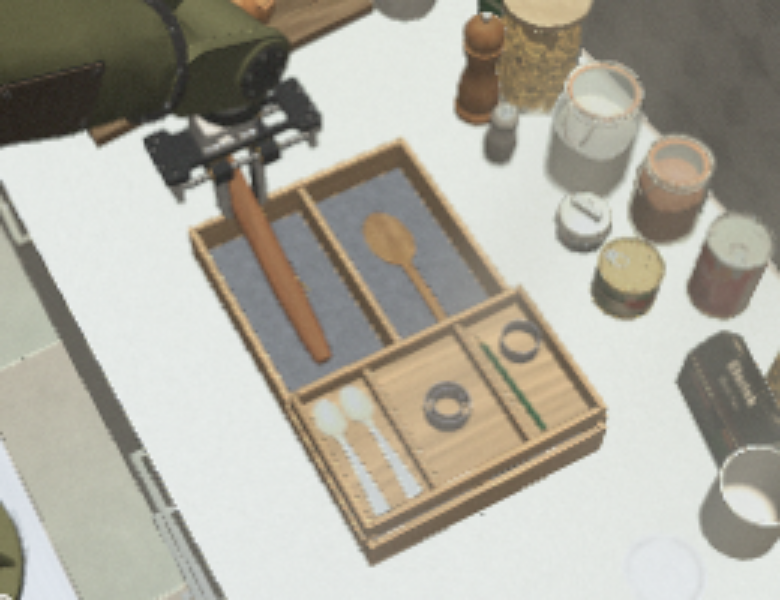

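The pin is clear of the tray, with its lower end at about full-image pixel (307,218). The spoon and tray haven't moved. Next I'll lift it straight up and measure the tilt.

```bash
python3 -m creep '[{"fingers":0.02,"x":0,"y":0,"z":-0.01,"roll":0},{"fingers":0.02,"x":0,"y":0,"z":-0.03,"roll":0},{"fingers":0.02,"x":0,"y":0,"z":-0.06,"roll":0},{"fingers":0.02,"x":-0.02,"y":0,"z":-0.09,"roll":0},{"fingers":0.02,"x":-0.04,"y":0,"z":-0.12,"roll":0},{"fingers":0.02,"x":-0.06,"y":0,"z":-0.13,"roll":0},{"fingers":0.02,"x":-0.07,"y":0,"z":-0.13,"roll":0},{"fingers":0.02,"x":-0.07,"y":0,"z":-0.13,"roll":0},{"fingers":0.02,"x":-0.07,"y":0,"z":-0.13,"roll":0}]'; cat > e.py <<'E'
from h import *
import sys
o=robot.get_obs();M=R.from_rotvec(o['orientation']).as_matrix();g=np.array(o['eef_pos'])-.019*M[:,2];print('grasp',np.round(g,3))
for n in ('scene','top'):
    c=cap(n,sys.argv[1]+n+'.png' )
    for d in robot.place_of('pin_end_b',n)[:3]:
        a,v=ray(c,d['at']);v/=np.linalg.norm(v)
        z=np.arange(0,.35,.01);P=np.array([atz(c,d['at'],h) for h in z])
        r=np.linalg.norm(P-g,axis=1)
        print(n,round(d['confidence'],2),np.round(d['at'],1))
        for i in range(0,35,3): print('   ',np.round(P[i],3),round(r[i],3),end='')
        print()
img=[cv2.imread(f'pics/{sys.argv[1]}{n}.png')[60:280,200:440] for n in ('scene','top')]
cv2.imwrite(f'pics/{sys.argv[1]}.png',cv2.resize(np.hstack(img),(800,367),interpolation=cv2.INTER_CUBIC))
E
python3 e.py p4
```

```text
clock: 12.8
eef_pos: [0.4944, 0.1181, 0.2071]
orientation: [-2.261, -2.18, 0.002]
ft_force: [0.1, 0.5, -1.1]
opening: 0.0307
grip_force: 55.0
grasp [0.494 0.118 0.226]
scene 0.89 [318.  216.3]
    [0.535 0.006 0.   ] 0.256    [ 0.527 -0.009  0.03 ] 0.236    [ 0.519 -0.024  0.06 ] 0.22    [ 0.51  -0.038  0.09 ] 0.208    [ 0.502 -0.053  0.12 ] 0.202    [ 0.494 -0.068  0.15 ] 0.201    [ 0.486 -0.083  0.18 ] 0.206    [ 0.477 -0.098  0.21 ] 0.217    [ 0.469 -0.112  0.24 ] 0.232    [ 0.461 -0.127  0.27 ] 0.251    [ 0.452 -0.142  0.3  ] 0.274    [ 0.444 -0.157  0.33 ] 0.298
top 0.85 [352.  212.6]
    [ 0.503 -0.099  0.   ] 0.314    [ 0.499 -0.096  0.03 ] 0.291    [ 0.495 -0.094  0.06 ] 0.269    [ 0.491 -0.091  0.09 ] 0.25    [ 0.487 -0.088  0.12 ] 0.232    [ 0.483 -0.086  0.15 ] 0.218    [ 0.479 -0.083  0.18 ] 0.207    [ 0.475 -0.08   0.21 ] 0.2    [ 0.471 -0.078  0.24 ] 0.198    [ 0.467 -0.075  0.27 ] 0.2    [ 0.463 -0.072  0.3  ] 0.207    [ 0.459 -0.07   0.33 ] 0.217
top 0.69 [458.9 208.6]
    [ 0.526 -0.458  0.   ] 0.619    [ 0.521 -0.446  0.03 ] 0.598    [ 0.517 -0.434  0.06 ] 0.577    [ 0.512 -0.423  0.09 ] 0.558    [ 0.508 -0.411  0.12 ] 0.54    [ 0.503 -0.399  0.15 ] 0.523    [ 0.498 -0.388  0.18 ] 0.508    [ 0.494 -0.376  0.21 ] 0.494    [ 0.489 -0.364  0.24 ] 0.482    [ 0.485 -0.352  0.27 ] 0.473    [ 0.48  -0.341  0.3  ] 0.465    [ 0.476 -0.329  0.33 ] 0.459
top 0.47 [465.1 177.6]
    [ 0.633 -0.483  0.   ] 0.657    [ 0.626 -0.471  0.03 ] 0.635    [ 0.618 -0.459  0.06 ] 0.613    [ 0.611 -0.446  0.09 ] 0.592    [ 0.604 -0.434  0.12 ] 0.573    [ 0.597 -0.422  0.15 ] 0.555    [ 0.59  -0.409  0.18 ] 0.538    [ 0.582 -0.397  0.21 ] 0.523    [ 0.575 -0.385  0.24 ] 0.509    [ 0.568 -0.372  0.27 ] 0.498    [ 0.561 -0.36   0.3  ] 0.488    [ 0.553 -0.348  0.33 ] 0.481
```

View pics/p4.png

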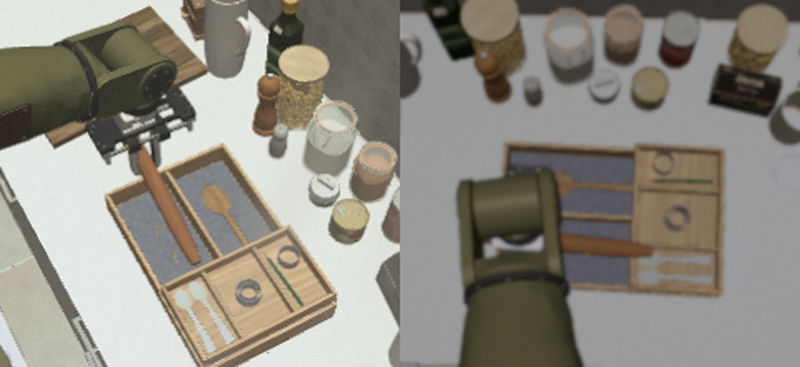

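```bash
python3 -m creep '[{"fingers":0.02,"x":0,"y":0,"z":0,"roll":0},{"fingers":0.02,"x":0,"y":0,"z":0,"roll":0},{"fingers":0.02,"x":0,"y":0,"z":0,"roll":0},{"fingers":0.02,"x":0,"y":0,"z":0,"roll":0},{"fingers":0.02,"x":0,"y":0,"z":0,"roll":0},{"fingers":0.02,"x":0,"y":0,"z":0,"roll":0},{"fingers":0.02,"x":0,"y":0,"z":0,"roll":0},{"fingers":0.02,"x":0,"y":0,"z":0,"roll":0},{"fingers":0.02,"x":0,"y":0,"z":0,"roll":0},{"fingers":0.02,"x":0,"y":0,"z":0,"roll":0},{"fingers":0.02,"x":0,"y":0,"z":0,"roll":0},{"fingers":0.02,"x":0,"y":0,"z":0,"roll":0}]' 60; cat > t.py <<'E'
from h import *
from scipy.optimize import least_squares
o=robot.get_obs();M=R.from_rotvec(o['orientation']).as_matrix();g=np.array(o['eef_pos'])-.012*M[:,2]
for k in range(3):
    A=[]
    for n in ('scene','top'):
        c=cap(n);ds=[d for d in robot.place_of('pin_end_b',n) if d['at'][0]<400]
        if ds: A.append((c,ds[0]['at']))
    s=least_squares(lambda P:np.concatenate([np.array(proj(c,P))-a for c,a in A]),[.48,-.08,.18])
    P=s.x;d=g-P;print(np.round(P,3),'len',np.linalg.norm(d).round(3),'tilt',np.degrees(np.arcsin(d[2]/np.linalg.norm(d))).round(1),'res',s.fun.round(1))
for l in ('tray_wall_left',):
    print([np.round(atz(A[1][0],d['at'],.086),3) for d in robot.place_of(l,'top')[:1]])
E
python3 t.py
```

```text
clock: 14.0
eef_pos: [0.4948, 0.1182, 0.208]
orientation: [2.26, 2.182, -0.0]
ft_force: [0.2, -0.5, -2.2]
opening: 0.0308
grip_force: 60.0
[ 0.481 -0.085  0.175] len 0.208 tilt 12.6 res [-0.4  0.1  0.1 -0.4]
[ 0.483 -0.078  0.171] len 0.203 tilt 14.0 res [ 0.4 -0.1 -0.1  0.4]
[ 0.446 -0.06   0.417] len 0.27 tilt -46.7 res [ 3.  -1.  -0.7  2.8]
[array([ 0.563, -0.065,  0.086])]
```

The tilt is about 13–14°, which is too close to the 15° limit. To bring it nearer level, I'll rest the low end gently on the tray's end wall, with a light grip so the pin can pivot. Then I'll tighten and lift.

```bash
python3 -m creep '[{"fingers":0.02,"x":0.01,"y":0,"z":0.02,"roll":0},{"fingers":0.02,"x":0.01,"y":0,"z":0.04,"roll":0},{"fingers":0.02,"x":0.01,"y":0,"z":0.06,"roll":0},{"fingers":0.02,"x":0.01,"y":0,"z":0.072,"roll":0},{"fingers":0.02,"x":0.01,"y":0,"z":0.077,"roll":0},{"fingers":0.02,"x":0.01,"y":0,"z":0.077,"roll":0},{"fingers":0.02,"x":0.01,"y":0,"z":0.077,"roll":0}]'; python3 -m creep '[{"fingers":0.02,"x":0,"y":0,"z":0,"roll":0},{"fingers":0.02,"x":0,"y":0,"z":0,"roll":0},{"fingers":0.02,"x":0,"y":0,"z":0.002,"roll":0},{"fingers":0.02,"x":0,"y":0,"z":0.004,"roll":0},{"fingers":0.02,"x":0,"y":0,"z":0.006,"roll":0},{"fingers":0.02,"x":0,"y":0,"z":0.008,"roll":0},{"fingers":0.02,"x":0,"y":0,"z":0.010,"roll":0},{"fingers":0.02,"x":0,"y":0,"z":0.010,"roll":0}]' 10
```

```text
clock: 15.23
eef_pos: [0.4954, 0.1282, 0.1317]
orientation: [2.26, 2.182, 0.001]
ft_force: [-0.2, 0.3, -0.7]
opening: 0.0307
grip_force: 60.0
clock: 15.9
eef_pos: [0.495, 0.1281, 0.1206]
orientation: [-2.26, -2.182, 0.001]
ft_force: [-0.4, 0.3, -1.1]
opening: 0.0314
grip_force: 10.0
```

```bash
python3 -m creep '[{"fingers":0.02,"x":0,"y":0,"z":0.003,"roll":0},{"fingers":0.02,"x":0,"y":0,"z":0.006,"roll":0},{"fingers":0.02,"x":0,"y":0,"z":0.009,"roll":0},{"fingers":0.02,"x":0,"y":0,"z":0.012,"roll":0},{"fingers":0.02,"x":0,"y":0,"z":0.012,"roll":0}]'; python3 -m creep '[{"fingers":0.02,"x":0,"y":0,"z":0.003,"roll":0},{"fingers":0.02,"x":0,"y":0,"z":0.006,"roll":0},{"fingers":0.02,"x":0,"y":0,"z":0.009,"roll":0},{"fingers":0.02,"x":0,"y":0,"z":0.012,"roll":0},{"fingers":0.02,"x":0,"y":0,"z":0.012,"roll":0}]'; python3 t.py;python3 e.py p5 >/dev/null
```

```text
clock: 16.32
eef_pos: [0.4948, 0.1281, 0.1083]
orientation: [-2.259, -2.182, 0.001]
ft_force: [-0.2, 0.3, -0.4]
opening: 0.0314
grip_force: 10.0
clock: 16.73
eef_pos: [0.4949, 0.1281, 0.0964]
orientation: [-2.26, -2.182, 0.001]
ft_force: [0.7, -0.6, 0.3]
opening: 0.0316
grip_force: 10.0
[ 0.476 -0.074  0.179] len 0.215 tilt -19.1 res [ 0. -0.]
[ 0.461 -0.105  0.163] len 0.241 tilt -13.0 res [ 0. -0.]
[ 0.481 -0.08   0.095] len 0.209 tilt 3.6 res [-0.1  0.   0.  -0.1]
[array([ 0.563, -0.058,  0.086])]
```

View pics/p5.png

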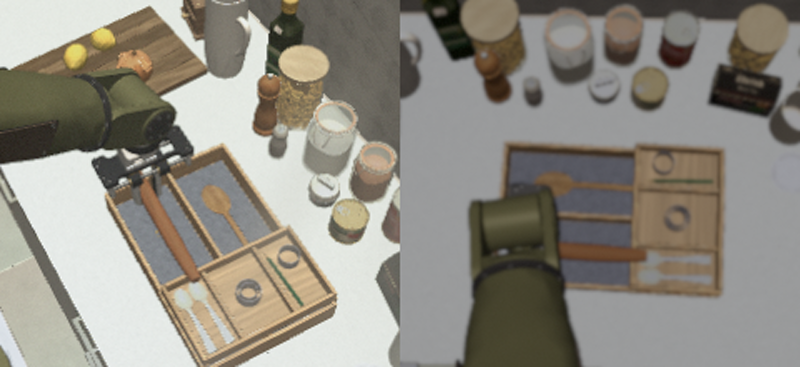

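The low end now rests on the tray's end wall, at about (195,278) in the left view, and the pin is nearly level (about 3.5°). I'll tighten the grip and lift.

```bash
python3 -m creep '[{"fingers":0.02,"x":0,"y":0,"z":0,"roll":0},{"fingers":0.02,"x":0,"y":0,"z":0,"roll":0},{"fingers":0.02,"x":0,"y":0,"z":0,"roll":0},{"fingers":0.02,"x":0,"y":0,"z":0,"roll":0},{"fingers":0.02,"x":0,"y":0,"z":0,"roll":0}]' 60; python3 -m creep '[{"fingers":0.02,"x":0,"y":0,"z":-0.005,"roll":0},{"fingers":0.02,"x":0,"y":0,"z":-0.015,"roll":0},{"fingers":0.02,"x":0,"y":0,"z":-0.03,"roll":0},{"fingers":0.02,"x":0,"y":0,"z":-0.045,"roll":0},{"fingers":0.02,"x":0,"y":0,"z":-0.06,"roll":0},{"fingers":0.02,"x":0,"y":0,"z":-0.075,"roll":0},{"fingers":0.02,"x":0,"y":0,"z":-0.085,"roll":0},{"fingers":0.02,"x":0,"y":0,"z":-0.09,"roll":0},{"fingers":0.02,"x":0,"y":0,"z":-0.09,"roll":0},{"fingers":0.02,"x":0,"y":0,"z":-0.09,"roll":0},{"fingers":0.02,"x":0,"y":0,"z":-0.09,"roll":0},{"fingers":0.02,"x":0,"y":0,"z":-0.09,"roll":0}]'; python3 t.py; python3 e.py p6 >/dev/null
```

```text
clock: 18.0
eef_pos: [0.4951, 0.1282, 0.0971]
orientation: [-2.26, -2.182, -0.0]
ft_force: [-0.3, -0.2, -1.6]
opening: 0.0307
grip_force: 60.0
clock: 19.0
eef_pos: [0.4948, 0.1281, 0.1863]
orientation: [-2.259, -2.182, 0.002]
ft_force: [-0.8, -0.1, -0.7]
opening: 0.0308
grip_force: 60.0
[ 0.482 -0.079  0.191] len 0.208 tilt 2.1 res [ 1.  -0.3 -0.3  1. ]
[ 0.495 -0.1    0.251] len 0.234 tilt -12.9 res [11.2 -4.  -2.9 11.1]
[ 0.48  -0.073  0.192] len 0.202 tilt 1.7 res [ 0.2 -0.1 -0.1  0.2]
[array([ 0.562, -0.053,  0.086])]
```

View pics/p6.png

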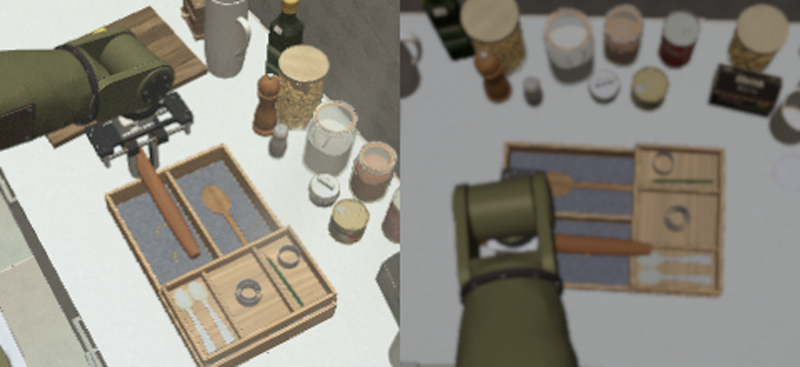

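The pin is held clear and nearly level (about 2–3°), with its end at z≈0.19. The tray is still at its stop and everything else is in place, so I'm handing in.

```bash
python3 -c "from cell import robot; print(robot.sign_off())"
```

```text
the job is handed in; nothing more can be done
None
```

I've handed the job in with the pin held still and about 2° off level, its measured end about 19 cm above the worktop. That is some 10 cm over the tray's rim and 14 cm over the organiser's. The tray is at its -y stop, and the spoon, mug, jar and onion look undisturbed; no verdict was returned.

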